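Click the pulper's two gap wheels up to their marks

ROBOT

A 6-joint arm with a two-finger parallel gripper is mounted at the origin on the work surface. World frame = base frame: x ahead of the robot, y to its left, z up, the work surface at z = 0. Lengths are in mm, angles in rad, forces in N, time in s.
With the tool pointing down it reaches from about 325 to 1000 mm from the base axis. Payload 5.1 kg.
Tool frame: the origin (TCP) lies on the centre line of the jaws, within the pads' length; the fingertips stand 25 mm ahead of it and the grasp point (between the pads) lies 6 mm ahead of it (manip.finger_overhang is the distance from the TCP to the fingertips, in mm); x points along the fingers, y is the direction in which the jaws open and shut, and the axes are right-handed (so a half turn about x gives the same grasp; the last joint's range is limited). The gripper opens to 85 mm and grips with 20 to 120 N. Pads are 22 mm wide; open, the fingers measure 114 mm over their backs; the gripper's body (76 mm by 85 mm) begins 54 mm behind the grasp point. The pads swing forward as they close: fully open they stand 13 mm farther back than shut.
Start: joints at [1.027, 0.124, 1.65, -0, 1.367, -0.083], TCP at [289.05, 582.181, 256.322] pointing down, gripper open.
Joint ranges: [-2.61, 2.61], [-1.02, 2.33], [0.03, 2.71], [-1.35, 4.49], [0.32, 2.68], [-2.91, 2.91]. Speed limits (rad/s): [2.57, 2.57, 3.14, 3.14, 3.14, 3.14].

INTERFACE

Orientations are given as a unit quaternion [w, x, y, z].
In Python, from plant import manip gives the robot as it stands.
- The arm moves only by the tool play_rows, never from a script. Its arguments are lists of equal length, an entry for each row: "translation": the shift along the tool's x, y, z as a fraction of full scale, a list of three; "rot": the turn, a rotation vector about the tool's x, y, z as a fraction of full scale, a list of three; "hand": the closure, from -1 (fully open) to 1 (shut). In form: {"translation": [[x, y, z], ...], "rot": [[ax, ay, az], ...], "hand": [hand, ...]}. A call has 1 to 10 rows; each row shifts and turns the commanded pose from where the row before left it, along the tool's axes as they then stand; what a row does not reach is not made up. Full scale, the value 1, is 0.025 m for a shift and 4 degrees for a turn. A row lasts 1/12 s, in which the tool goes at most 41.7 mm and 7.16 degrees, less where a joint would pass 70% of its speed; a pose out of reach is approached as far as the arm can. A call with a number of a shift or a turn outside -1 to 1 is refused whole. A call with a gripper value outside its range is refused whole. The fingers move at their own pace and stop on an object; the grip force is fixed at half the most. Time passes only in rows, so rows that do not move let the fingers close. It gives the time, the measured TCP pose, the force and the opening at its end, in the units of the state.
- manip.observe(): the state, without advancing time (a new reading comes with each control period).
- manip.camera(name): name is "scene" or "top" or "wrist"; returns the picture (420x560x3 uint8, red, green, blue); there is no depth.
- manip.calibration(name): a dict with "K" (3x3 intrinsics, pixels), "dist" ([k1, k2, p1, p2, k3] as OpenCV has them; the pictures are not rectified), "position" and "rotation" of the camera in the world; the wrist camera has in their place "tool_from_camera" (4x4, takes a point from camera to tool coordinates, whose origin is the TCP and whose axes are the tool frame's). Camera axes: x right, y down, z forward; pixel columns grow to the right and rows downward; lengths in mm; the calibration is good to about 2 mm. A picture is of the moment at which its call begins: read the wrist's pose just before it. calibration takes no time and is no camera call.
- manip.hand_in(): hands the job in, once; it reports no verdict.
The state is a dict: "time_s": time; "joint_pos": joint angles; "joint_velocities": joint speeds; "joint_torque": joint torques, N m; "tcp_pos": TCP position; "orientation": TCP orientation; "contact_force": force on the tool from outside, world axes, zero at the start; "wrist_torque": the same for the moment, N m; "gripper_width": finger opening in mm.
Only numpy, scipy, OpenCV 4.12 (cv2) and the standard library are available. Lean on these libraries where they do the work, as an engineer would, in place of code of your own. Each camera call takes 0.05 s, during which the arm holds its last target. There are 200 camera calls.

TASK

Set the bench coffee pulper back to its working gap: with a fingertip, flick each of the two black star thumbwheels on its low front deck anticlockwise (seen from above), click by click, until the lobe with the white line rests in the click that points at the steel pointer beside its wheel. Do not let a wheel run past its pointer into the next click, or the breast bites the drum. Do not pinch or force the wheels, and leave the bowls, colander, cup, jar and tools where they are.

Things in the scene. Friction and masses are not known exactly. Their poses are not given: they have to be found in the camera images.
- pulper: bench drum pulper, fixed. Origin on the table under it; own -x is its front (low deck with the wheels), own +y its end nearer the robot, z up. Turned by about 90 degrees: the front looks to world -y. Behind the deck (own x over 5 mm) stand cheeks, copper drum and steel hopper, 331 mm high, 250 mm long; crank flywheel beyond the far end (own y -138 to -225, x 20 to 190 mm)
- deck_front (a point): middle of the deck's front edge (pulper own x -127, y 0), 90 mm above the table. The deck is flat grey-painted plate on a low green housing, 127 mm deep and 314 mm long; it carries only the two wheels, their pointers and the sample cup. From under this point a steel spout, 80 mm wide and everywhere below 92 mm, sticks out 75 mm over the bean bowl
- wheel_near (a joint): near star thumbwheel's turn in rad, axis vertical. 0: white-lined lobe points at its pointer (pulper own +x); grows anticlockwise from above. Six clicks a turn: a spring detent holds it every 60 degrees (1.047) and, once let go, draws it to the nearest click from up to half a click off. Starts at a click, one to three short of 0 (negative). Stops at -3.60 and 1.50. A click needs about 5 N at a lobe
- wheel_far (a joint): the same for the far thumbwheel
- wheel_near_top (a point): centre of the near wheel's top face, on its axis (pulper own x -85, y +90 mm), 122 mm above the table. Black star 18 mm thick, underside 14 mm above the deck on a 34 mm wide boss: round core 50 mm in diameter, six lobes 10 mm wide with round tips reaching 43 mm from the axis, about 28 mm open between lobe tips. A steel cap stands 3 mm above the top
- wheel_far_top (a point): the same for the far thumbwheel (pulper own x -85, y -90 mm)
- wheel_near_mark (a point): tip of the near wheel's white-lined lobe, at its top face, 43 mm from the axis. At every click some lobe points along the pulper's own +x and another along its own -x
- wheel_far_mark (a point): the same for the far wheel
- pointer_near (a point): tip of the near wheel's fixed pointer: small steel cone 112 mm above the table, its tip 47 mm from the wheel's axis on the side of the drum (pulper own +x); its 14 mm wide foot block ends 75 mm from the axis, top 118.5 mm above the table
- pointer_far (a point): the same for the far wheel
- bean_bowl: empty round steel bowl, 140 mm wide, 45 mm high, loose on the table under the spout; origin under its centre
- sample_cup: small steel cup, 40 mm wide, 34 mm high, loose on the deck midway between the wheels, towards the drum; origin under its centre
- cherry_bowl: round steel bowl of cherries, 170 mm wide, about 70 mm high, loose on the table; origin under its centre
- colander: steel colander with two side handles, 200 mm wide, 90 mm high, loose on the table; origin under its centre
- jar: glass jar, 64 mm wide, 95 mm high, loose on the table; origin under its centre
- brush: cleaning brush lying on the table, low
- spanner: spanner lying on the table, low

How it is judged (in metres and radians):
At the end, for the whole second after the job is handed in: both thumbwheels rest in the click where the white-lined lobe points at the pointer (within 0.15 rad) (value of joint wheel_near between -0.15 and 0.15 rad and value of joint wheel_far between -0.15 and 0.15 rad and velocity of joint wheel_near between -0.1 and 0.1 rad/s and velocity of joint wheel_far between -0.1 and 0.1 rad/s); the robot touches nothing.
It fails at once if a thumbwheel ran past its pointer over into the next click (more than 0.6 rad) (value of joint any of wheel_near, wheel_far above 0.6 rad).
It fails at once if the pulper or a wheel was pinched or forced (more than 35 N from the fingers, or the arm leaned on it) (contact force between any of the fingers, the arm and pulper above 35 N).
It fails at once if a bowl, the colander, the cup, the jar or a tool was moved or lifted (more than 25 mm) (distance of any of bean_bowl, sample_cup, cherry_bowl, colander, jar, brush, spanner from where it was at the start of the episode above 0.025 m).
It also fails if it takes over 61 s, if anything falls off the work surface, if the arm or the gripper's body presses on something with over 40 N, if the wrist force passes 120 N, or if a joint passes its speed limit or range.

## Working session

There is one attempt and no reset: what is moved stays moved. The work goes in short steps, Python scripts to look and compute and a tool call to move; the robot and the scene stay as the last step left them, time stands still between calls to the robot, and variables do not carry over. Pictures are saved under pics/ and viewed, about 8 in all and at most 12, crops included, and the job is handed in when it is done.

Besides the shell and the picture viewer there is one more tool, called after "Call:" by a JSON object that holds its "api" and its "payload", one argument or row to a line. play_rows: Moves the arm, as the interface text tells. Shift numbers are shares of 0.025 m and turn numbers shares of 4 degrees, none past 1 either way. Its arguments: {"type":"object","properties":{"translation":{"type":"array"},"rot":{"type":"array"},"hand":{"type":"array"}},"required":["translation","rot","hand"]}

```bash
mkdir -p pics; ls; cat > h.py <<'E'
import numpy as np, cv2
from plant import manip
from scipy.spatial.transform import Rotation as R
def rot(q): return R.from_quat([q[1],q[2],q[3],q[0]]).as_matrix()
def cam(n):
    c=manip.calibration(n)
    K=np.array(c["K"]);d=np.array(c["dist"],float)
    if n=="wrist":
        s=manip.observe();T=np.eye(4);T[:3,:3]=rot(s["orientation"]);T[:3,3]=s["tcp_pos"]
        M=T@np.array(c["tool_from_camera"]);return K,d,M[:3,3],M[:3,:3]
    return K,d,np.array(c["position"],float),np.array(c["rotation"],float).reshape(3,3)
def ray(n,px,z,C=None):
    K,d,p,Rm=C or cam(n)
    u=cv2.undistortPoints(np.array(px,float).reshape(-1,1,2),K,d).reshape(-1,2)
    v=np.c_[u,np.ones(len(u))]@Rm.T
    return p+v*((z-p[2])/v[:,2])[:,None]
def proj(n,P,C=None):
    K,d,p,Rm=C or cam(n)
    return cv2.projectPoints(((np.array(P,float).reshape(-1,3)-p)@Rm),np.zeros(3),np.zeros(3),K,d)[0].reshape(-1,2)
def snap(n,f):
    im=manip.camera(n);cv2.imwrite("pics/"+f,im[:,:,::-1]);return im
E
python3 - <<'E'
from h import *
print(manip.calibration("top"));print(manip.observe());print(manip.calibration("wrist"))
a=snap("top","top0.png");snap("scene","sc0.png");snap("wrist","w0.png")
E
```

```text
pics
{'K': array([[428.1480115 ,   0.        , 280.54120919],
       [  0.        , 428.1480115 , 207.58918117],
       [  0.        ,   0.        ,   1.        ]]), 'dist': array([-0.08807123,  0.        ,  0.        ,  0.        ,  0.        ]), 'position': array([ 410.39442431, -160.53866642, 1072.83391257]), 'rotation': array([-0.04323721,  0.71290271, -0.69807587,  0.05089545])}
{'time_s': 0.0, 'joint_pos': array([ 1.02740090e+00,  1.24529836e-01,  1.65165759e+00, -1.06135099e-05,
        1.36752036e+00, -8.25873754e-02]), 'joint_velocities': array([-5.80541986e-04,  4.22466560e-04, -9.81840122e-04, -8.63365322e-05,
        1.43281369e-03,  9.30618369e-04]), 'joint_torque': array([-7.37278588e-04, -4.23596156e+01, -3.65462387e+01, -2.17060910e-04,
        6.75679708e-03,  4.20325330e-05]), 'tcp_pos': array([288.76903534, 581.71220799, 255.04666977]), 'orientation': array([ 0.68819395,  0.16076916,  0.68864747, -0.16219439]), 'contact_force': array([-0.21719451,  0.70516844,  1.00774869]), 'wrist_torque': array([ 0.03346776, -0.02992268, -0.05650278]), 'gripper_width': 85.20563165943754}
{'K': array([[340.4580809 ,   0.        , 278.54576129],
       [  0.        , 340.4580809 , 206.55207637],
       [  0.        ,   0.        ,   1.        ]]), 'dist': array([-0.0659197,  0.       ,  0.       ,  0.       ,  0.       ]), 'tool_from_camera': array([[ 1.23271820e-03, -2.97591338e-01,  9.54692556e-01,
        -1.16484976e+02],
       [ 9.99999240e-01,  3.80029523e-04, -1.17275846e-03,
         8.06573454e-02],
       [-1.38085967e-05,  9.54693276e-01,  2.97591580e-01,
        -7.63270731e+01],
       [ 0.00000000e+00,  0.00000000e+00,  0.00000000e+00,
         1.00000000e+00]])}
```

View pics/top0.png

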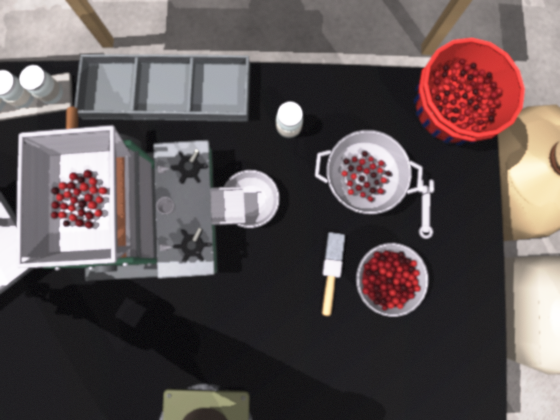

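View pics/sc0.png

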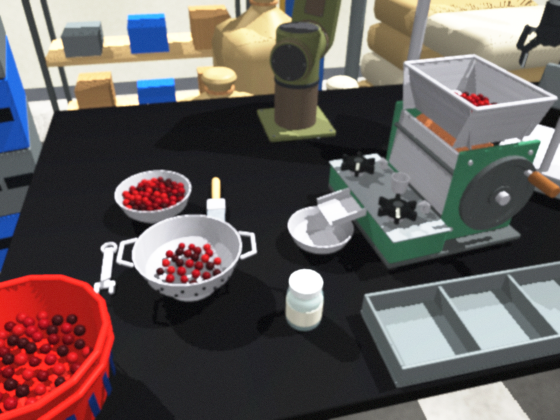

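The top view shows the near wheel at about (191,244) and the far one at (189,167), with the deck at columns 155–215. The robot base is at the bottom. I'll measure and zoom in.

```bash
sed -i 's/np.array(c\["rotation"\],float).reshape(3,3)/rot(c["rotation"])/' h.py
python3 - <<'E'
from h import *
a=cv2.imread("pics/top0.png")
g=cv2.cvtColor(a,cv2.COLOR_BGR2GRAY)
C=cam("top")
m=(g<60).astype(np.uint8)
for r in [(150,185),(226,264)]:
    sub=np.zeros_like(m);sub[r[0]:r[1],168:211]=m[r[0]:r[1],168:211]
    n,l,s,c=cv2.connectedComponentsWithStats(sub)
    for i in range(1,n):
        if s[i,4]>60: print(s[i],c[i],ray("top",c[i],122,C))
cr=a[140:285,145:265];cv2.imwrite("pics/crop0.png",cv2.resize(cr,None,fx=4,fy=4,interpolation=cv2.INTER_CUBIC))
E
```

```text
[171 153  36  30 425] [187.92470588 168.20705882] [[623.66276645  42.82694761 122.        ]]
[174 230  34  31 408] [190.71323529 246.01470588] [[447.58012687  27.96221808 122.        ]]
```

View pics/crop0.png

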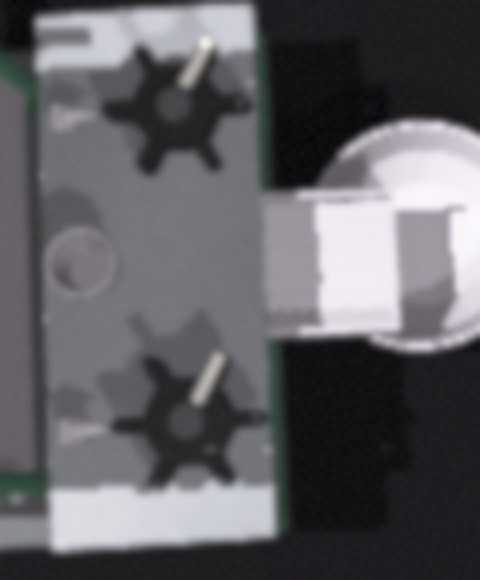

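Both white-lined lobes point 120° short of their pointers, which is two clicks each. My plan is a straight pass of the closed fingertip along +x, in front of each wheel, with its inner edge about 29 mm from the axis. That catches only the front lobe and releases it after about 45°, so each pass gives one click.

```bash
python3 - <<'E'
from h import *
C=cam("top")
P=ray("top",[(191.75,245.25),(188.75,166)],125,C);print(P,np.linalg.norm(P[1]-P[0]))
print("marks",ray("top",[(145+219/4,140+355/4),(145+207/4,140+42/4)],122,C))
print("pointer tips",ray("top",[(145+107/4,140+427/4),(145+97/4,140+108/4)],112,C))
print("deck corners front",ray("top",[(145+278/4,140+535/4),(145+255/4,140+7/4)],90,C))
d=P[1]-P[0];print("yaw dev",np.degrees(np.arctan2(d[1],d[0])))
s=manip.observe();print(rot(s["orientation"]).round(3))
E
```

```text
[[449.20578817  25.13822413 125.        ]
 [628.14403638  40.57184141 125.        ]] 179.60259801821482
marks [[486.43203529   9.47733089 122.        ]
 [665.4756738   24.7394302  122.        ]]
pointer tips [[445.27724281  72.68461359 112.        ]
 [627.92497819  88.38793061 112.        ]]
deck corners front [[387.14915477 -22.75381566  90.        ]
 [695.97272598   3.50372935  90.        ]]
yaw dev 4.929622827285185
[[-0.001  0.445  0.896]
 [-0.001  0.896 -0.445]
 [-1.    -0.002 -0.   ]]
```

Call:
{"api": "play_rows", "payload": {
  "translation": [
    [-0.6,0,0],
    [-0.6,0,0],
    [-0.6,0,0],
    [-0.6,0,0],
    [-0.6,0,0],
    [-0.6,0,0],
    [-0.6,0,0],
    [-0.6,0,0],
    [-0.6,0,0],
    [-0.6,0,0]
  ],
  "rot": [
    [-0.783,0,0],
    [-0.783,0,0],
    [-0.783,0,0],
    [-0.783,0,0],
    [-0.783,0,0],
    [-0.783,0,0],
    [-0.783,0,0],
    [-0.783,0,0],
    [-0.783,0,0],
    [-0.783,0,0]
  ],
  "hand": [1,1,1,1,1,1,1,1,1,1]
}}

```text
time_s: 0.98
tcp_pos: [289.0, 582.0, 406.5]
orientation: [0.706, -0.032, 0.707, 0.031]
contact_force: [0.8, -0.2, -0.1]
gripper_width: -0.3
```

Call:
{"api": "play_rows", "payload": {
  "translation": [
    [0,-0.95,0.1],
    [0,-0.95,0.1],
    [0,-0.95,0.1],
    [0,-0.95,0.1],
    [0,-0.95,0.1],
    [0,-0.95,0.1],
    [0,-0.95,0.1],
    [0,-0.95,0.1],
    [0,-0.95,0.1],
    [0,-0.95,0.1]
  ],
  "rot": [
    [0,0,0],
    [0,0,0],
    [0,0,0],
    [0,0,0],
    [0,0,0],
    [0,0,0],
    [0,0,0],
    [0,0,0],
    [0,0,0],
    [0,0,0]
  ],
  "hand": [1,1,1,1,1,1,1,1,1,1]
}}

```text
time_s: 1.82
tcp_pos: [334.2, 346.5, 405.9]
orientation: [0.706, -0.031, 0.707, 0.03]
contact_force: [0.4, -0.4, -0.4]
gripper_width: -0.0
```

Call:
{"api": "play_rows", "payload": {
  "translation": [
    [0,-0.93,0.09],
    [0,-0.93,0.09],
    [0,-0.93,0.09],
    [0,-0.93,0.09],
    [0,-0.93,0.09],
    [0,-0.93,0.09],
    [0,-0.93,0.09],
    [0,-0.93,0.09],
    [0,-0.93,0.09],
    [0,-0.93,0.09]
  ],
  "rot": [
    [0,0,0],
    [0,0,0],
    [0,0,0],
    [0,0,0],
    [0,0,0],
    [0,0,0],
    [0,0,0],
    [0,0,0],
    [0,0,0],
    [0,0,0]
  ],
  "hand": [1,1,1,1,1,1,1,1,1,1]
}}

```text
time_s: 2.65
tcp_pos: [376.5, 116.9, 406.1]
orientation: [0.706, -0.03, 0.706, 0.03]
contact_force: [0.4, 0.1, 0.9]
gripper_width: -0.1
```

Call:
{"api": "play_rows", "payload": {
  "translation": [
    [0,-0.93,0.09],
    [0,-0.93,0.09],
    [0,-0.93,0.09],
    [0,-0.93,0.09],
    [0,-0.93,0.09],
    [0,-0.93,0.09],
    [0.95,0,0],
    [0.95,0,0],
    [0.95,0,0],
    [0.95,0,0]
  ],
  "rot": [
    [0,0,0],
    [0,0,0],
    [0,0,0],
    [0,0,0],
    [0,0,0],
    [0,0,0],
    [0,0,0],
    [0,0,0],
    [0,0,0],
    [0,0,0]
  ],
  "hand": [1,1,1,1,1,1,1,1,1,1]
}}

```text
time_s: 3.48
tcp_pos: [401.9, -20.1, 310.0]
orientation: [0.706, -0.03, 0.706, 0.03]
contact_force: [-0.1, 0.2, -0.3]
gripper_width: 0.0
```

```bash
python3 - <<'E'
from h import *
s=manip.observe();print(s["tcp_pos"],s["joint_pos"].round(2),manip.finger_overhang,s["gripper_width"])
print(rot(s["orientation"]).round(3))
snap("wrist","w1.png")
C=cam("wrist")
print(proj("wrist",[[449.2,25.1,125],[628.1,40.6,125],[452.9,-18.2,122]],C), proj("wrist",s["tcp_pos"]+25*rot(s["orientation"])[:,0],C))
E
```

```text
[401.87093499 -20.10835336 310.04206547] [-0.18 -0.49  2.09  0.    1.54 -1.84] 25.0 0.004874133876760233
[[-0.    -0.085  0.996]
 [ 0.     0.996  0.085]
 [-1.     0.    -0.   ]]
[[320.90727403 245.96540023]
 [314.46092919 393.51374283]
 [274.90309047 244.76445373]] [[276.77900718 283.30095537]]
```

View pics/w1.png

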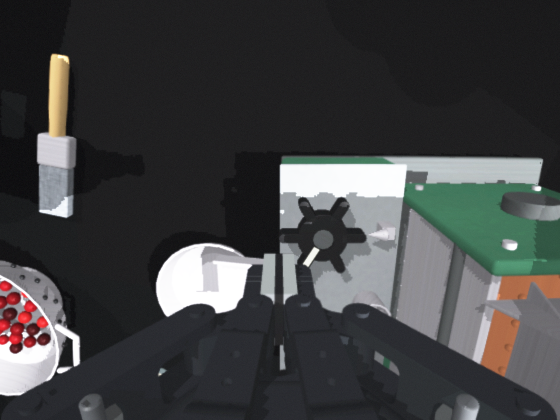

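The wheel's cap is at (323,240), within 6 px of the top-view prediction. The two closed fingertips together are only about 16 mm wide (columns 262–297), so I'll run the finger centre 39 mm in front of the axis. Next is the descent, then a check.

Call:
{"api": "play_rows", "payload": {
  "translation": [
    [1,0,0],
    [1,0,0],
    [1,0,0],
    [1,0,0],
    [1,0,0],
    [0.8,0.1,0],
    [0.6,0,0],
    [0.4,0,0],
    [0.2,0,0],
    [0,0,0]
  ],
  "rot": [
    [0,0,0],
    [0,0,0],
    [0,0,0],
    [0,0,0],
    [0,0,0],
    [0,0,0],
    [0,0,0],
    [0,0,0],
    [0,0,0],
    [0,0,0]
  ],
  "hand": [1,1,1,1,1,1,1,1,1,1]
}}

```text
time_s: 4.37
tcp_pos: [401.6, -17.3, 135.8]
orientation: [0.706, -0.03, 0.707, 0.03]
contact_force: [0.3, -0.4, 0.5]
gripper_width: -0.1
```

```bash
python3 - <<'E'
from h import *
s=manip.observe();print(s["tcp_pos"],s["contact_force"])
u=np.array([-.0859,.9963]);t=np.array([.9963,.0859]);d=s["tcp_pos"][:2]-[449.2,25.1];print("t",d@t,"u",d@u)
snap("wrist","w2.png")
E
```

```text
[401.56068863 -17.2889315  135.81782573] [ 0.26563395 -0.43447268  0.53791971]
t -51.10425512916655 u -38.13987561090817
```

View pics/w2.png

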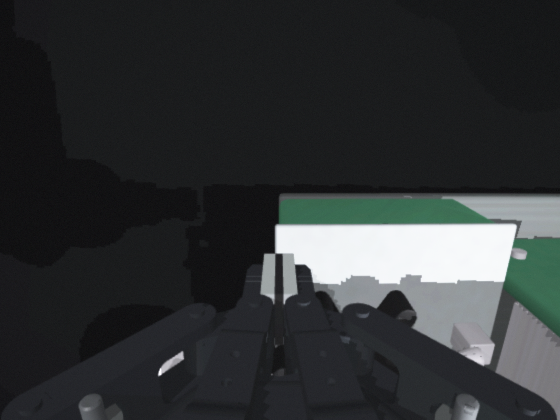

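Call:
{"api": "play_rows", "payload": {
  "translation": [
    [0.08,0,0.24],
    [0,0,0.24],
    [0,0,0.24],
    [0,0,0.24],
    [0,0,0.16],
    [0,0,0.16],
    [0,0,0.16],
    [0,0,0.16],
    [0,0,0.16],
    [0,0,0.16]
  ],
  "rot": [
    [0,0,0],
    [0,0,0],
    [0,0,0],
    [0,0,0],
    [0,0,0],
    [0,0,0],
    [0,0,0],
    [0,0,0],
    [0,0,0],
    [0,0,0]
  ],
  "hand": [1,1,1,1,1,1,1,1,1,1]
}}

```text
time_s: 5.25
tcp_pos: [449.0, -13.2, 134.0]
orientation: [0.705, -0.03, 0.708, 0.03]
contact_force: [-4.1, 0.2, 2.2]
gripper_width: 0.0
```

Call:
{"api": "play_rows", "payload": {
  "translation": [
    [0,0,0.16],
    [0,0,0.16],
    [0,0,0.16],
    [0,0,0.16],
    [0,0,0.16]
  ],
  "rot": [
    [0,0,0],
    [0,0,0],
    [0,0,0],
    [0,0,0],
    [0,0,0]
  ],
  "hand": [1,1,1,1,1]
}}

```text
time_s: 5.67
tcp_pos: [470.7, -11.5, 134.7]
orientation: [0.707, -0.03, 0.706, 0.03]
contact_force: [0.1, -0.2, -0.0]
gripper_width: 0.4
```

Call:
{"api": "play_rows", "payload": {
  "translation": [
    [0,0,0.16],
    [0,0,0.16],
    [0,0,0.16],
    [0,0,0.24],
    [0,0,0.32],
    [0,0,0.4],
    [0,0,0.4],
    [0,0,0.32],
    [0,0,0.16],
    [0,0,0]
  ],
  "rot": [
    [0,0,0],
    [0,0,0],
    [0,0,0],
    [0,0,0],
    [0,0,0],
    [0,0,0],
    [0,0,0],
    [0,0,0],
    [0,0,0],
    [0,0,0]
  ],
  "hand": [1,1,1,1,1,1,1,1,1,1]
}}

```text
time_s: 6.5
tcp_pos: [528.4, -6.5, 134.4]
orientation: [0.706, -0.03, 0.706, 0.03]
contact_force: [-0.6, 0.6, 0.6]
gripper_width: -0.1
```

```bash
python3 - <<'E'
from h import *
s=manip.observe();print(s["tcp_pos"],s["contact_force"])
u=np.array([-.0859,.9963]);t=np.array([.9963,.0859]);
for W in ([449.2,25.1],[628.1,40.6]): d=s["tcp_pos"][:2]-W;print("t",d@t,"u",d@u)
w=snap("wrist","w3.png");a=snap("top","top3.png")
cr=cv2.resize(a[130:290,125:265],None,fx=2.6,fy=2.6,interpolation=cv2.INTER_CUBIC)
o=np.zeros((420,800,3),np.uint8);o[:cr.shape[0],:cr.shape[1]]=cr;ww=cv2.resize(w,(430,322));o[:322,370:800]=ww
cv2.imwrite("pics/c3.png",o[:,:,::-1])
E
```

```text
[528.41897209  -6.50407151 134.3549759 ] [-0.62729231  0.59801704  0.58689326]
t 76.21107214587725 u -38.29204615023285
t -103.35844785412277 u -38.36718615023285
```

View pics/c3.png

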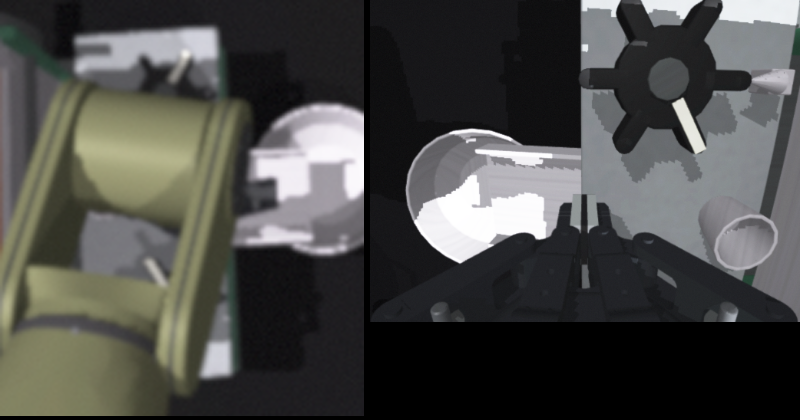

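The near wheel advanced exactly one click: its marked lobe is now 60° short of the pointer. I'll use the same pass on the far wheel.

Call:
{"api": "play_rows", "payload": {
  "translation": [
    [0,0,0.2],
    [0,0,0.4],
    [0,0,0.5],
    [0,0,0.5],
    [0,0,0.5],
    [0,0,0.4],
    [0,0,0.24],
    [0,0,0.24],
    [0,0,0.16],
    [0,0,0.16]
  ],
  "rot": [
    [0,0,0],
    [0,0,0],
    [0,0,0],
    [0,0,0],
    [0,0,0],
    [0,0,0],
    [0,0,0],
    [0,0,0],
    [0,0,0],
    [0,0,0]
  ],
  "hand": [1,1,1,1,1,1,1,1,1,1]
}}

```text
time_s: 7.43
tcp_pos: [609.8, 0.6, 134.2]
orientation: [0.706, -0.03, 0.707, 0.03]
contact_force: [0.3, -0.4, 0.1]
gripper_width: -0.1
```

Call:
{"api": "play_rows", "payload": {
  "translation": [
    [0,0,0.16],
    [0,0,0.16],
    [0,0,0.16],
    [0,0,0.16],
    [0,0,0.16],
    [0,0,0.16],
    [0,0,0.16],
    [0,0,0.16],
    [0,0,0.16],
    [0,0,0.16]
  ],
  "rot": [
    [0,0,0],
    [0,0,0],
    [0,0,0],
    [0,0,0],
    [0,0,0],
    [0,0,0],
    [0,0,0],
    [0,0,0],
    [0,0,0],
    [0,0,0]
  ],
  "hand": [1,1,1,1,1,1,1,1,1,1]
}}

```text
time_s: 8.27
tcp_pos: [650.5, 4.0, 134.7]
orientation: [0.707, -0.03, 0.706, 0.03]
contact_force: [-0.7, 0.5, -0.4]
gripper_width: 0.1
```

Call:
{"api": "play_rows", "payload": {
  "translation": [
    [0,0,0.16],
    [0,0,0.16],
    [0,0,0.16],
    [0,0,0.24],
    [0,0,0.32],
    [0,0,0.4],
    [0,0,0.4],
    [0,0,0.32],
    [0,0,0.16],
    [0,0,0]
  ],
  "rot": [
    [0,0,0],
    [0,0,0],
    [0,0,0],
    [0,0,0],
    [0,0,0],
    [0,0,0],
    [0,0,0],
    [0,0,0],
    [0,0,0],
    [0,0,0]
  ],
  "hand": [1,1,1,1,1,1,1,1,1,1]
}}

```text
time_s: 9.1
tcp_pos: [708.2, 9.0, 134.2]
orientation: [0.707, -0.03, 0.706, 0.03]
contact_force: [-0.7, 0.3, 0.6]
gripper_width: 0.4
```

```bash
python3 - <<'E'
from h import *
s=manip.observe();print(s["tcp_pos"],s["contact_force"])
u=np.array([-.0859,.9963]);t=np.array([.9963,.0859]);
for W in ([449.2,25.1],[628.1,40.6]): d=s["tcp_pos"][:2]-W;print("t",d@t,"u",d@u)
w=snap("wrist","w4.png")
E
```

```text
[708.20990877   8.98889579 134.22577935] [-0.72578678  0.31050666  0.5892    ]
t 256.667628256168 u -38.3004442850999
t 77.09810825616795 u -38.37558428509989
```

View pics/w4.png

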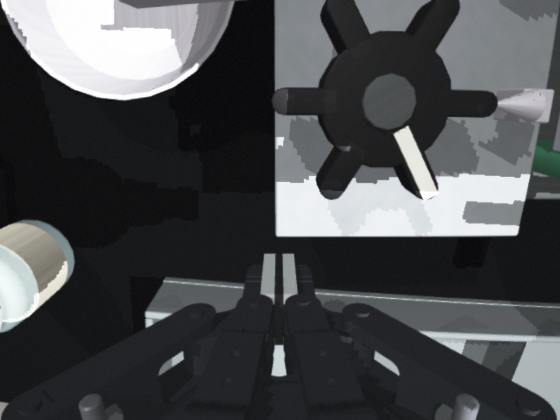

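The far wheel also moved exactly one click. I'll lift, go back and make its second pass.

Call:
{"api": "play_rows", "payload": {
  "translation": [
    [-1,0,0],
    [-1,0,0],
    [0,0,-0.6],
    [0,0,-0.9],
    [0,0,-0.9],
    [0,0,-0.9],
    [0,0,-0.9],
    [0,0,-0.6],
    [0,0,-0.32],
    [0,0,0]
  ],
  "rot": [
    [0,0,0],
    [0,0,0],
    [0,0,0],
    [0,0,0],
    [0,0,0],
    [0,0,0],
    [0,0,0],
    [0,0,0],
    [0,0,0],
    [0,0,0]
  ],
  "hand": [1,1,1,1,1,1,1,1,1,1]
}}

```text
time_s: 9.98
tcp_pos: [578.3, -2.1, 184.4]
orientation: [0.706, -0.03, 0.707, 0.03]
contact_force: [0.8, -0.0, 0.4]
gripper_width: 0.0
```

Call:
{"api": "play_rows", "payload": {
  "translation": [
    [0.7,0,0],
    [0.7,0,0],
    [0.4,0,0],
    [0.2,0,0],
    [0,0,0],
    [0,0,0.24],
    [0,0,0.24],
    [0,0,0.24],
    [0,0,0.24],
    [0,0,0.16]
  ],
  "rot": [
    [0,0,0],
    [0,0,0],
    [0,0,0],
    [0,0,0],
    [0,0,0],
    [0,0,0],
    [0,0,0],
    [0,0,0],
    [0,0,0],
    [0,0,0]
  ],
  "hand": [1,1,1,1,1,1,1,1,1,1]
}}

```text
time_s: 10.82
tcp_pos: [609.0, 0.4, 135.1]
orientation: [0.707, -0.03, 0.706, 0.03]
contact_force: [0.5, -0.3, 0.2]
gripper_width: 0.1
```

Call:
{"api": "play_rows", "payload": {
  "translation": [
    [0,0,0.16],
    [0,0,0.16],
    [0,0,0.16],
    [0,0,0.16],
    [0,0,0.16],
    [0,0,0.16],
    [0,0,0.16],
    [0,0,0.16],
    [0,0,0.16],
    [0,0,0.16]
  ],
  "rot": [
    [0,0,0],
    [0,0,0],
    [0,0,0],
    [0,0,0],
    [0,0,0],
    [0,0,0],
    [0,0,0],
    [0,0,0],
    [0,0,0],
    [0,0,0]
  ],
  "hand": [1,1,1,1,1,1,1,1,1,1]
}}

```text
time_s: 11.65
tcp_pos: [648.8, 3.9, 134.6]
orientation: [0.707, -0.03, 0.705, 0.03]
contact_force: [-0.3, -0.1, 0.6]
gripper_width: 0.1
```

Call:
{"api": "play_rows", "payload": {
  "translation": [
    [0,0,0.16],
    [0,0,0.16],
    [0,0,0.16],
    [0,0,0.24],
    [0,0,0.32],
    [0,0,0.4],
    [0,0,0.4],
    [0,0,0.32],
    [0,0,0.16],
    [0,0,0]
  ],
  "rot": [
    [0,0,0],
    [0,0,0],
    [0,0,0],
    [0,0,0],
    [0,0,0],
    [0,0,0],
    [0,0,0],
    [0,0,0],
    [0,0,0],
    [0,0,0]
  ],
  "hand": [1,1,1,1,1,1,1,1,1,1]
}}

```text
time_s: 12.48
tcp_pos: [706.3, 8.8, 134.3]
orientation: [0.707, -0.03, 0.706, 0.03]
contact_force: [-0.6, 0.9, 0.4]
gripper_width: 0.3
```

```bash
python3 - <<'E'
from h import *
s=manip.observe();print(s["tcp_pos"],s["contact_force"])
u=np.array([-.0859,.9963]);t=np.array([.9963,.0859]);
for W in ([449.2,25.1],[628.1,40.6]): d=s["tcp_pos"][:2]-W;print("t",d@t,"u",d@u)
w=snap("wrist","w5.png")
E
```

```text
[706.26575087   8.81691141 134.25596473] [-0.56317436  0.88542019  0.37376516]
t 254.71589027861998 u -38.30478915876185
t 75.14637027861997 u -38.37992915876184
```

View pics/w5.png

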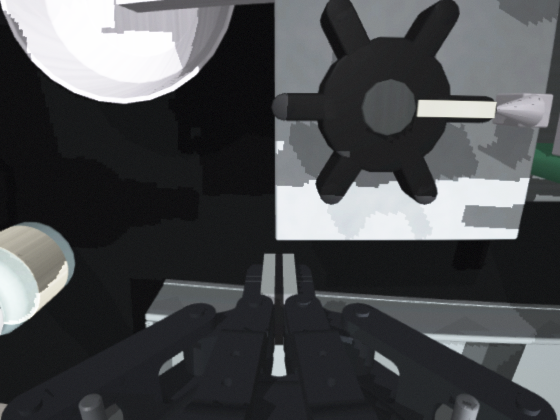

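The far wheel's white lobe now points at its pointer tip (495,108). I'll lift, go back over to the near wheel and make its second pass.

Call:
{"api": "play_rows", "payload": {
  "translation": [
    [-1,0,0],
    [-1,0,0],
    [-0.4,0,-0.5],
    [0,0,-1],
    [0,0,-1],
    [0,0,-1],
    [0,0,-1],
    [0,0,-1],
    [0,0,-1],
    [0,0,-1]
  ],
  "rot": [
    [0,0,0],
    [0,0,0],
    [0,0,0],
    [0,0,0],
    [0,0,0],
    [0,0,0],
    [0,0,0],
    [0,0,0],
    [0,0,0],
    [0,0,0]
  ],
  "hand": [1,1,1,1,1,1,1,1,1,1]
}}

```text
time_s: 13.37
tcp_pos: [516.7, -7.4, 194.1]
orientation: [0.706, -0.03, 0.707, 0.03]
contact_force: [-0.8, 0.0, 0.4]
gripper_width: 0.2
```

Call:
{"api": "play_rows", "payload": {
  "translation": [
    [0,0,-1],
    [0,0,-1],
    [0,0,-1],
    [0,0,-0.8],
    [0,0,-0.6],
    [0,0,-0.34],
    [0,0,0],
    [0,0,0]
  ],
  "rot": [
    [0,0,0],
    [0,0,0],
    [0,0,0],
    [0,0,0],
    [0,0,0],
    [0,0,0],
    [0,0,0],
    [0,0,0]
  ],
  "hand": [1,1,1,1,1,1,1,1]
}}

```text
time_s: 14.03
tcp_pos: [400.5, -17.5, 194.6]
orientation: [0.707, -0.03, 0.706, 0.03]
contact_force: [0.8, -1.1, 0.4]
gripper_width: -0.2
```

Call:
{"api": "play_rows", "payload": {
  "translation": [
    [0.8,0,0],
    [0.8,0,0],
    [0.5,0,0],
    [0.3,0,0],
    [0,0,0],
    [0,0,0.24],
    [0,0,0.24],
    [0,0,0.24],
    [0,0,0.24],
    [0,0,0.16]
  ],
  "rot": [
    [0,0,0],
    [0,0,0],
    [0,0,0],
    [0,0,0],
    [0,0,0],
    [0,0,0],
    [0,0,0],
    [0,0,0],
    [0,0,0],
    [0,0,0]
  ],
  "hand": [1,1,1,1,1,1,1,1,1,1]
}}

```text
time_s: 14.87
tcp_pos: [429.7, -15.1, 135.2]
orientation: [0.707, -0.03, 0.706, 0.03]
contact_force: [-0.2, 0.1, 0.1]
gripper_width: -0.1
```

Call:
{"api": "play_rows", "payload": {
  "translation": [
    [0,0,0.16],
    [0,0,0.16],
    [0,0,0.16],
    [0,0,0.16],
    [0,0,0.16],
    [0,0,0.16],
    [0,0,0.16],
    [0,0,0.16],
    [0,0,0.16],
    [0,0,0.16]
  ],
  "rot": [
    [0,0,0],
    [0,0,0],
    [0,0,0],
    [0,0,0],
    [0,0,0],
    [0,0,0],
    [0,0,0],
    [0,0,0],
    [0,0,0],
    [0,0,0]
  ],
  "hand": [1,1,1,1,1,1,1,1,1,1]
}}

```text
time_s: 15.7
tcp_pos: [469.5, -11.5, 134.7]
orientation: [0.707, -0.03, 0.705, 0.03]
contact_force: [-0.2, 0.2, -0.4]
gripper_width: -0.1
```

Call:
{"api": "play_rows", "payload": {
  "translation": [
    [0,0,0.16],
    [0,0,0.16],
    [0,0,0.16],
    [0,0,0.24],
    [0,0,0.32],
    [0,0,0.4],
    [0,0,0.4],
    [-0.5,0,0.32],
    [-1,0,0.16],
    [-1,0,0]
  ],
  "rot": [
    [0,0,0],
    [0,0,0],
    [0,0,0],
    [0,0,0],
    [0,0,0],
    [0,0,0],
    [0,0,0],
    [0,0,0],
    [0,0,0],
    [0,0,0]
  ],
  "hand": [1,1,1,1,1,1,1,1,1,1]
}}

```text
time_s: 16.53
tcp_pos: [526.5, -6.5, 196.4]
orientation: [0.706, -0.03, 0.707, 0.031]
contact_force: [-0.0, -0.3, -0.9]
gripper_width: -0.2
```

Call:
{"api": "play_rows", "payload": {
  "translation": [
    [-1,0,0],
    [0,0,0],
    [0,0,0],
    [0,0,0],
    [0,0,0],
    [0,0,0]
  ],
  "rot": [
    [0,0,0],
    [0,0,0],
    [0,0,0],
    [0,0,0],
    [0,0,0],
    [0,0,0]
  ],
  "hand": [1,1,1,1,1,1]
}}

```text
time_s: 17.03
tcp_pos: [525.2, -6.6, 220.0]
orientation: [0.705, -0.03, 0.708, 0.031]
contact_force: [0.1, -0.5, -0.2]
gripper_width: -0.2
```

```bash
python3 - <<'E'
from h import *
s=manip.observe();print(s["time_s"],s["tcp_pos"],s["contact_force"])
w=snap("wrist","w6.png");a=snap("scene","sc6.png")
cv2.imwrite("pics/c6.png",np.hstack([cv2.resize(w,(400,300)),cv2.resize(a[120:280,300:513],(400,300),interpolation=cv2.INTER_CUBIC)])[:,:,::-1])
b=cv2.imread("pics/sc0.png")[:,:,::-1];d=np.abs(a.astype(int)-b).max(2)>60
print("changed px per object box",{k:int(d[y0:y1,x0:x1].sum()) for k,(x0,y0,x1,y1) in dict(cherry=(112,165,195,225),col=(115,215,258,315),jar=(282,268,328,332),brush=(203,175,228,220),span=(92,238,120,298),bean=(285,200,360,255)).items()})
E
```

```text
17.0333 [525.19978581  -6.56223678 220.04327759] [ 0.05032403 -0.45173981 -0.20948323]
changed px per object box {'cherry': 0, 'col': 181, 'jar': 0, 'brush': 534, 'span': 0, 'bean': 226}
```

View pics/c6.png

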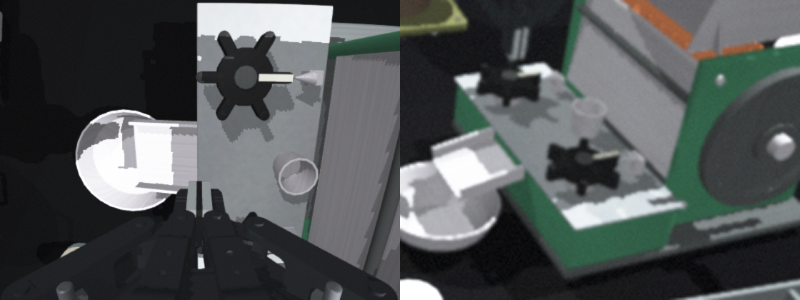

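Both white lobes point at their pointers, in the wrist view for the near wheel and the scene view for the far one. The robot is clear of everything, so I'm handing in. The brush, colander and bean bowl pixel changes are probably arm shadow, since nothing went near them.

```bash
python3 -c "
from plant import manip
print(manip.hand_in())"
```

```text
the job is handed in; nothing more can be done
None
```

Both thumbwheels now rest with the white-lined lobe at its pointer, and the job was handed in at about 17 s of the 61 s allowed. Each wheel started two clicks short. I turned it one click at a time, with one straight pass of the closed fingertip against its front lobe per click.

- **Wheels:** close wrist pictures after the last pass on each wheel show the white lobe on its pointer. A final scene picture of both wheels agrees. I judged the angles by eye and did not measure them in radians.
- **Forces:** the highest contact force I read was about 4–5 N, during the first near-wheel pass. Forces are only reported at the end of each move, so peaks in between were not seen. At the end the gripper was lifted clear and read about 0.5 N, which is noise.
- **Loose objects:** nothing was touched as far as I could see. A before/after picture comparison showed no change for the cherry bowl, jar and spanner. It did flag changed pixels at the brush, colander and bean bowl. I put that down to the arm and its shadow, because the gripper never went near the table, but I did not check it further. The comparison did not cover the sample cup; it stands upright on the deck in the last pictures, but I didn't measure its position.

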